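Hang the seed-spacing board on its peg

TASK

Pull the drawer of the bench cabinet open, lift out the seed-spacing board (the wider board, with the toothed lower edge and the round hanging hole) and hang it by that hole on the steel peg of the wooden stand, so that it hangs straight down at rest. Then push the drawer fully shut with the plain board still standing in it, and leave everything else on the bench where it is.

Things in the scene. Friction and masses are not known exactly. Their poses are not given: they have to be found in the camera images.
- cabinet: fixed wooden drawer cabinet, 220 mm wide (y), 215 mm deep (x), 140 mm high, left or right of the stand. Origin on the bench at the foot of the centre of its front face; its -x points out of the front (the way the drawer opens), z up. The drawer front covers the whole face, its top edge 126 mm above the bench; the roof starts 12 mm behind the face.
- drawer (a joint): opening of the cabinet's only drawer in m: 0 shut (as at the start), 0.18 fully open against its stop; slides to the cabinet's -x, friction about 2 N plus light damping, stays where it is left. Front panel 12 mm thick, 126 mm high; sides 60 mm high.
- drawer_handle (a point): centre of the drawer's handle: a level round steel bar, 124 mm long along y, 10 mm thick, its axis 45 mm in front of the drawer front (40 mm clear gap behind the bar) and 110 mm above the bench, on two 9 mm legs 55 mm either side. It can be hooked or pinched from above. Moves with the drawer; axes as the cabinet's.
- drawer_floor (a point): middle of the drawer's inner floor, 16 mm above the bench, 97.5 mm behind the drawer front's outer face; moves with the drawer, axes as the cabinet's. Two slots for boards cross the drawer, 65 and 130 mm behind that face: 13 mm wide, 180 mm long, between 6 mm ribs whose tops are 56 mm above the bench. Fully open, the rear slot is 62 mm clear of the roof.
- spacing_board: loose pale wooden board, 150 mm wide (y), 105 mm high (z), 10 mm thick (x), 90 to 180 g, upright in one of the drawer's two slots. Four 20 mm wide, 12 mm high teeth along its lower edge, a round hanging hole in the middle near the top; front and back alike. Origin at the middle of its lower edge. Can be gripped across its thickness by the top edge, beside the hole.
- eye (a point): centre of the spacing board's hanging hole, 28 mm across, hole axis along the board's x; 83 mm above the board's lower edge, 22 mm below its top edge.
- tamping_board: loose plain board of the same wood without a hole or teeth, 105 mm wide (y), 95 mm high, 10 mm thick (x), standing in the drawer's other slot; it stays there. Origin at the middle of its lower edge.
- stand: fixed dark wooden peg stand: foot 100 x 130 mm and 20 mm high (from 30 mm in front of the origin to 70 mm behind it), on it an upright post 40 mm wide (y) and 30 mm thick, 220 mm high. Origin on the bench below the post's front face; its own -x points out of the front, where the peg sticks out.
- peg_tip (a point): centre of the ball (15 mm across) at the free end of the stand's steel peg. The peg is level, 10 mm thick, its axis 200 mm above the bench, and runs from this point 100 mm along the stand's +x to the post (a 24 mm wide, 4 mm thick collar lies at the post). Axes as the stand's.
- saucer: loose stoneware pot saucer, 124 mm across, 22 mm high, standing on the bench on the left; leave alone. Origin at its underside's centre.
- pots: loose stack of nested black nursery pots, 111 mm across, 135 mm high; leave alone. Origin at its underside's centre.
- dibber: loose wooden T-handled dibber, 175 mm long, 26 mm thick, lying on the bench in front of the stand; leave alone. Origin at its point on the bench, x towards the 90 mm cross handle.
- scoop: loose aluminium hand scoop, 180 mm long, 62 mm wide, 30 mm high, lying across a round 160 mm silicone trivet (10 mm thick) near the robot; leave alone. Origin under the back of its bowl, bowl to its +x, handle to -x.
- label_jar: loose terracotta jar, 72 mm across, 90 mm high, with wooden plant labels reaching about 145 mm; leave alone. Origin at its underside's centre.
Things that resemble listed ones, but are neither listed nor needed, are in the scene too. Of the things that look like the stand, the largest one is meant.

How it is judged:
By the outcome, as a careful person would: the job done as asked, in the order asked, and still so for the second after the job is handed in, with the robot touching nothing.
It also fails if it takes over 72 s, if anything falls off the work surface, if the arm or the gripper's body presses on something with over 40 N, if the wrist force passes 120 N, or if a joint passes its speed limit or range.

ROBOT

A 7-joint arm with a two-finger parallel gripper is mounted at the origin on the work surface. World frame = base frame: x ahead of the robot, y to its left, z up, the work surface at z = 0. Lengths are in m, angles in rad, forces in N, time in s.
With the tool pointing down it reaches from about 0.35 to 0.9 m from the base axis. Payload 8.1 kg.
Tool frame: the origin (TCP) lies midway between the tips of the shut fingers; the grasp point (between the pads) lies 19 mm behind it; x points along the fingers, z is the direction in which the jaws open and shut, and the axes are right-handed (so a half turn about x gives the same grasp; the last joint's range is limited). The gripper opens to 92 mm and grips with 3 to 60 N. Pads are 19 mm wide; open, the fingers measure 130 mm over their backs; the gripper's body (75 mm by 190 mm) begins 47 mm behind the grasp point.
Start: joints at [-0.103, 0.434, 0.025, 1.573, -0.012, 1.134, -0.075], TCP at [0.625, -0, 0.227] pointing down, gripper open.
Joint ranges: [-2.62, 2.62], [-0.44, 2.09], [-1.27, 1.32], [0.08, 2.57], [-1.32, 4.46], [0.12, 2], [-2.74, 2.74]. Speed limits (rad/s): [2.22, 2.22, 3.01, 3.01, 3.14, 3.14, 3.14].

INTERFACE

Orientations are given as a rotation vector (axis times angle).
In Python, from cell import arm, optics, finder gives the robot as it stands.
- The arm moves only by the tool send_rows, never from a script. Its argument "rows" is a list that holds one entry, the list of rows, each a list of 7 numbers: the shift along the tool's x, y, z in mm, then the turn, a rotation vector about the tool's x, y, z in degrees, then the opening in per cent of the stroke, from 0 (shut) to 100 (fully open). A call has exactly 8 rows; each row is the pose to reach, as a shift and turn from the pose commanded when the call began, along the tool's axes at that moment; what a row does not reach only later rows make up. A row lasts 1/10 s, in which the tool goes at most 50 mm and 8.59 degrees, less where a joint would pass 70% of its speed; a pose out of reach is approached as far as the arm can. A call with a gripper value outside its range is refused whole. The fingers move at their own pace and stop on an object; "grip_force" is the grip in N (left out, the last holds). Time passes only in rows, so rows that repeat a pose let the fingers close, or fill a call up. It gives the time, the measured TCP pose, the force and the opening at its end, in the units of the state.
- arm.observe(): the state, without advancing time (a new reading comes with each control period).
- optics.get_image(name): name is "scene" or "side" or "wrist"; returns (picture, depth): 400x640x3 uint8, red, green, blue; 400x640 float32, m along the optical axis (not along the pixel's ray), 0 where there is no reading.
- optics.get_calibration(name): a dict with "camera_matrix" (3x3 intrinsics, pixels), "D" ([k1, k2, p1, p2, k3] as OpenCV has them; the pictures are not rectified), "position" and "orientation" of the camera in the world; the wrist camera has in their place "T_tool_cam" (4x4, takes a point from camera to tool coordinates, whose origin is the TCP and whose axes are the tool frame's). Camera axes: x right, y up, looking along -z (the intrinsics and any distortion apply to the point x, -y, -z); pixel columns grow to the right and rows downward; lengths in m; the calibration is good to about 2 mm. A picture is of the moment at which its call begins: read the wrist's pose just before it. get_calibration takes no time and is no camera call.
- arm.sign_off(): hands the job in, once; it reports no verdict.
Trained networks look in the newest picture that a camera, given by its name, has taken for a name from the list of things; names that differ only in an ending like _2 or _b are one class to them, and where a whole thing is asked for, a point or a joint stands for the part that bears it (a point fixed in the world has none). Each returns a list of dicts, best first, with "confidence" (0 to 1); they miss things now and then, are a little off and sometimes report something else, mostly with a low value. They report only what shows in the picture. A call takes as long as a camera call. They do not tell look-alikes from the thing itself.
- finder.search_frame(camera, thing): "bbox" ([left, top, width, height] in pixels, round what is visible of it).
- finder.regions_of(camera, thing): "region" (400x640 bool, what is visible of it) and "bbox" ([left, top, width, height] in pixels, round what is visible of it).
- finder.place_of(camera, thing): "xy" ([column, row] in pixels: a listed point, or the origin of a listed thing).
The state is a dict: "clock": time; "joints": joint angles; "dq": joint speeds; "joint_efforts": joint torques, N m; "position": TCP position; "ee_rot": TCP orientation; "force": force on the tool from outside, world axes, zero at the start; "ft_torque": the same for the moment, N m; "width": opening from 0.0 (shut) to 1.0 (fully open).
Only numpy, scipy, OpenCV 4.12 (cv2) and the standard library are available. Lean on these libraries where they do the work, as an engineer would, in place of code of your own. Each camera call takes 0.05 s, during which the arm holds its last target.

## Working session

There is one attempt and no reset: what is moved stays moved. The work goes in short steps, Python scripts to look and compute and a tool call to move; the robot and the scene stay as the last step left them, time stands still between calls to the robot, and variables do not carry over. Pictures are saved under pics/ and viewed, and the job is handed in when it is done.

Besides the shell and the picture viewer there is one more tool, called after "Emit:" as a command line: name --argument value ..., lists and objects as JSON in quotes. send_rows: Moves the arm, as the interface text tells. Its arguments: {"type":"object","properties":{"rows":{"type":"array"},"grip_force":{"type":"number"}},"required":["rows"]}

```bash
ls; mkdir -p pics; python3 - <<'E'
from cell import arm, optics, finder
import cv2
s=arm.observe(); print(s)
for n in ["scene","side"]:
    im,d=optics.get_image(n); cv2.imwrite(f"pics/{n}0.png",im[:,:,::-1])
    print(n,optics.get_calibration(n))
print(optics.get_calibration("wrist"))
E
```

```text
pics
{'clock': 0.0, 'joints': array([-0.1026075 ,  0.43519806,  0.02494948,  1.57407022, -0.01159083,
        1.13400471, -0.07509131]), 'dq': array([ 0.00015157, -0.00023114,  0.00032138,  0.00137442, -0.00048767,
        0.0014193 , -0.00064537]), 'joint_efforts': array([ 3.89017032e-04, -6.67853522e+01,  9.84863900e-01, -3.14464223e+01,
       -6.05165795e-02,  4.27553023e-02,  1.12382318e-04]), 'position': array([ 6.24500009e-01, -4.09936284e-05,  2.25970581e-01]), 'ee_rot': array([-8.60131073e-05,  1.57232574e+00, -1.30221154e-04]), 'force': array([-0.83697573,  0.2397905 , -0.43376994]), 'ft_torque': array([-0.00435221, -0.02048804,  0.03816286]), 'width': 0.9988020679350035}
scene {'camera_matrix': array([[516.2533336 ,   0.        , 321.23036158],
       [  0.        , 516.2533336 , 209.41649758],
       [  0.        ,   0.        ,   1.        ]]), 'D': array([-0.06873931,  0.        ,  0.        ,  0.        ,  0.        ]), 'position': array([1.06996755, 0.83729848, 1.55926967]), 'orientation': array([0.20092939, 0.7540374 , 2.47361578])}
side {'camera_matrix': array([[365
[... 253 characters left out ...]
, -0.75995815,  0.77583296]), 'orientation': array([ 0.95727036, -0.28659278, -0.54686434])}
{'camera_matrix': array([[354.72797272,   0.        , 317.46180001],
       [  0.        , 354.72797272, 201.80512833],
       [  0.        ,   0.        ,   1.        ]]), 'D': array([-0.08102031,  0.        ,  0.        ,  0.        ,  0.        ]), 'T_tool_cam': array([[ 4.83342334e-04,  2.82999693e-01, -9.59119878e-01,
        -1.57839496e-01],
       [ 5.32887556e-04,  9.59119781e-01,  2.82999933e-01,
         7.58346282e-02],
       [ 9.99999741e-01, -6.47888896e-04,  3.12776178e-04,
        -3.14318081e-04],
       [ 0.00000000e+00,  0.00000000e+00,  0.00000000e+00,
         1.00000000e+00]])}
```

View pics/scene0.png

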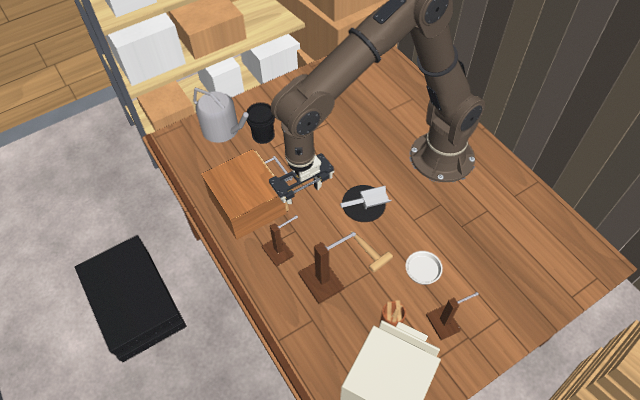

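View pics/side0.png

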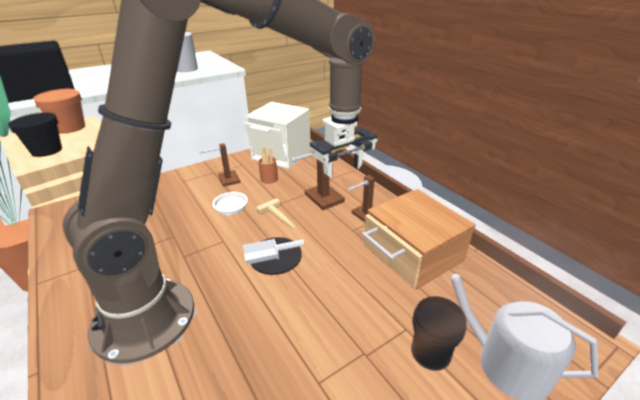

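The largest of the three peg stands is the middle one, at scene (322,265). The cabinet is to its right, at scene (245,190) and side (420,235). Next I'll measure both.

```bash
cat > h.py <<'E'
import numpy as np, cv2
from scipy.spatial.transform import Rotation as R
from cell import arm, optics, finder
def campose(n, st=None):
    c=optics.get_calibration(n)
    if n=="wrist":
        T=np.eye(4); T[:3,:3]=R.from_rotvec(st["ee_rot"]).as_matrix(); T[:3,3]=st["position"]
        return c, T@c["T_tool_cam"]
    T=np.eye(4); T[:3,:3]=R.from_rotvec(c["orientation"]).as_matrix(); T[:3,3]=c["position"]
    return c,T
def rays(px,c):
    u=cv2.undistortPoints(np.asarray(px,float).reshape(-1,1,2),c["camera_matrix"],c["D"])[:,0]
    return np.c_[u[:,0],-u[:,1],-np.ones(len(u))]
def shot(n):
    st=arm.observe(); im,d=optics.get_image(n); c,T=campose(n,st); return im,d,c,T
def cloud(d,c,T):
    v,u=np.mgrid[0:d.shape[0],0:d.shape[1]]
    r=rays(np.c_[u.ravel(),v.ravel()],c)*d.ravel()[:,None]
    P=(r@T[:3,:3].T+T[:3,3]).reshape(d.shape+(3,)); P[d==0]=np.nan
    return P
def at_z(px,z,c,T):
    r=rays(px,c)@T[:3,:3].T; return T[:3,3]+r*((z-T[2,3])/r[:,2:3])
def proj(p,c,T):
    q=(np.atleast_2d(p)-T[:3,3])@T[:3,:3]; q=q*[1,-1,-1]
    return cv2.projectPoints(q,np.zeros(3),np.zeros(3),c["camera_matrix"],c["D"])[0][:,0]
def save(n,im): cv2.imwrite(f"pics/{n}.png",im[:,:,::-1])
E
python3 - <<'E'
from h import *
np.set_printoptions(precision=4,suppress=True)
for n in ["scene","side"]:
    im,d,c,T=shot(n); P=cloud(d,c,T); np.savez(f"{n}.npz",im=im,P=P)
    z=P[...,2]
    print(n,"table z",np.nanmedian(z[(np.abs(z)<.02)]))
    for t in ["cabinet","stand"]:
        for r in finder.regions_of(n,t)[:4]:
            m=r["region"]; q=P[m]; q=q[~np.isnan(q[:,0])]
            print(n,t,round(r["confidence"],2),r["bbox"],np.median(q,0),"zmax",np.percentile(q[:,2],99))
            if t=="cabinet":
                k=q[np.abs(q[:,2]-.14)<.006]
                if len(k)>50: print("  roof",len(k),cv2.minAreaRect((k[:,:2]*1000).astype(np.float32)))
    for t in ["drawer_handle","peg_tip","stand","cabinet"]:
        for r in finder.place_of(n,t)[:4]:
            zz={"drawer_handle":.11,"peg_tip":.2}.get(t,0)
            print(n,t,round(r["confidence"],2),np.round(r["xy"],1),at_z([r["xy"]],zz,c,T)[0])
E
```

```text
scene table z 0.0005260218531457639
scene cabinet 0.73 [201.9, 147.5, 89.4, 91.2] [ 0.7585 -0.176   0.1385] zmax 0.1482225942669014
  roof 2774 ((747.5682373046875, -213.40121459960938), (230.82362365722656, 209.03973388671875), 89.85472869873047)
scene stand 0.89 [299.1, 232.1, 56.6, 72.3] [0.692  0.2056 0.023 ] zmax 0.22365107462841358
scene stand 0.83 [261.2, 214.3, 37.7, 51.9] [0.7534 0.0272 0.0166] zmax 0.16064887645077797
scene stand 0.78 [425.3, 300.1, 34.6, 39.3] [0.4465 0.5328 0.0178] zmax 0.16211726701277993
scene drawer_handle 0.65 [282.7 163.8] [ 0.5777 -0.229   0.11  ]
scene peg_tip 0.88 [477.2 293.2] [0.3802 0.5507 0.2   ]
scene peg_tip 0.57 [296.  217.3] [0.6812 0.0456 0.2   ]
scene peg_tip 0.31 [393.4 323. ] [0.6351 0.4909 0.2   ]
scene stand 0.9 [444.3 323.2] [0.4362 0.5291 0.    ]
scene stand 0.77 [325.1 277.7] [0.6664 0.1879 0.    ]
scene stand 0.73 [281.3 244.5] [ 0.725  -0.0024  0.    ]
scene stand 0.34 [262.5 131.2] [ 0.524  -0.5015  0.    ]
scene cabinet 0.77 [271.8 190.1] [ 0.6375 -0.2238  0.    ]
scene cabinet 0.38 [366.4 204.6] [0.3803 0.0223 0.    ]
side ta
[... 466 characters left out ...]
[0.7356 0.0127 0.0813] zmax 0.16105377790806122
side stand 0.55 [292.1, 153.6, 51.1, 54.2] [0.6666 0.1768 0.0229] zmax 0.207508874811007
side drawer_handle 0.59 [372.9 249. ] [ 0.5676 -0.2179  0.11  ]
side drawer_handle 0.35 [292.5 229.7] [ 0.4301 -0.0243  0.11  ]
side peg_tip 0.95 [199.  152.9] [0.3212 0.4248 0.2   ]
side peg_tip 0.63 [293.9 154.9] [0.5839 0.2247 0.2   ]
side peg_tip 0.6 [347.9 190.1] [ 0.602  -0.0565  0.2   ]
side stand 0.88 [221.  177.3] [0.4194 0.5642 0.    ]
side stand 0.73 [365.1 214.8] [0.7467 0.0245 0.    ]
side stand 0.7 [278.  252.5] [0.3999 0.0254 0.    ]
side stand 0.62 [320.6 197.2] [0.6784 0.2068 0.    ]
side cabinet 0.82 [381.9 272. ] [ 0.6104 -0.2189  0.    ]
```

```bash
python3 - <<'E'
from h import *
np.set_printoptions(precision=4,suppress=True)
def line(q):
    m=q.mean(0); u,s,v=np.linalg.svd(q-m); return m,v[0],s/np.sqrt(len(q))
for n in ["scene","side"]:
    P=np.load(n+".npz")["P"].reshape(-1,3); P=P[~np.isnan(P[:,0])]
    def box(lo,hi): return P[np.all((P>lo)&(P<hi),axis=1)]
    # front face
    f=box([.59,-.33,.02],[.66,-.1,.095])
    # roof
    r=box([.6,-.36,.134],[.9,-.08,.146])
    print(n,"roof",len(r),np.percentile(r,[1,99],axis=0).tolist())
    # roof edges: side edges per x bin
    for a,b,name in [(0,1,"y edges per x"),(1,0,"x edges per y")]:
        bins=np.linspace(*np.percentile(r[:,a],[8,92]),9); lo=[];hi=[];cc=[]
        for i in range(8):
            k=r[(r[:,a]>=bins[i])&(r[:,a]<bins[i+1])][:,b]
            if len(k)>5: lo.append(k.min());hi.append(k.max());cc.append((bins[i]+bins[i+1])/2)
        print(name,"lo",np.array(lo),"hi",np.array(hi),"slopes",np.polyfit(cc,lo,1)[0],np.polyfit(cc,hi,1)[0])
    if len(f)>50:
        m=np.median(f,0); u,s,v=np.linalg.svd(f-f.mean(0)); print("front",len(f),f.mean(0),"normal",v[2],s/np.sqrt(len(f)))
        print(np.percentile(f,[5,50,95],axis=0))
    h=box([.54,-.32,.095],[.605,-.12,.125])
    if len(h)>5: print("handle",len(h),*line(h),h.min(0),h.max(0))
    # peg
    p=box([.5,.05,.185],[.75,.35,.235])
    print("peg pts",len(p)); 
    if len(p): print(p[::max(1,len(p)//25)])
E
```

```text
scene roof 2810 [[0.6468274372971949, -0.3252095211967608, 0.13445723603031107], [0.8497055116301347, -0.10089278316630355, 0.145756151733173]]
y edges per x lo [-0.3295 -0.3287 -0.3291 -0.3296 -0.3292 -0.3298 -0.3291 -0.3287] hi [-0.0978 -0.0994 -0.0998 -0.0988 -0.1002 -0.0981 -0.1    -0.0984] slopes 0.0012861154038412937 -0.002180324383128986
x edges per y lo [0.6441 0.6431 0.643  0.6377 0.6434 0.6433 0.6697 0.6717] hi [0.8499 0.8513 0.8506 0.8514 0.8521 0.851  0.8498 0.8509] slopes 0.16494231984124638 0.0005841931589614387
front 58 [ 0.6481 -0.105   0.0486] normal [ 0.0209  0.9997 -0.015 ] [0.0178 0.0072 0.0018]
[[ 0.6367 -0.1074  0.0228]
 [ 0.6493 -0.1053  0.0485]
 [ 0.6583 -0.1014  0.0766]]
handle 73 [ 0.5905 -0.2262  0.1137] [-0.0224  0.9997 -0.008 ] [0.0358 0.0049 0.0041] [ 0.5823 -0.2756  0.1048] [ 0.605  -0.1486  0.1219]
peg pts 305
[[0.5677 0.1896 0.2081]
 [0.5647 0.1963 0.2028]
 [0.5858 0.1945 0.2077]
 [0.5848 0.1984 0.2063]
 [0.5954 0.1981 0.2037]
 [0.6163 0.1964 0.2089]
 [0.6106 0.1938 0.1938]
 [0.6826 0.1716 0.2175]
 [0.6263 0.1953 0.1985]
 [0.6445 0.1898 0.2019]
 [0.67
[... 1328 characters left out ...]
61]
 [0.6329 0.193  0.2025]
 [0.6055 0.1935 0.2065]
 [0.6116 0.1906 0.206 ]
 [0.6186 0.1892 0.2045]
 [0.6274 0.1907 0.2013]
 [0.6353 0.1905 0.199 ]
 [0.5916 0.1966 0.2055]
 [0.5963 0.1912 0.2064]
 [0.604  0.1912 0.2042]
 [0.6113 0.1904 0.2024]
 [0.6186 0.1894 0.2006]
 [0.5751 0.1946 0.2076]
 [0.5825 0.1944 0.2054]
 [0.5875 0.1895 0.2061]
 [0.5956 0.1904 0.2032]
 [0.604  0.1915 0.2003]
 [0.5612 0.1972 0.2068]
 [0.5658 0.1919 0.2078]
 [0.5733 0.1918 0.2056]
 [0.5798 0.1899 0.2044]
 [0.5876 0.1901 0.202 ]
 [0.5982 0.1951 0.1967]
 [0.5604 0.1892 0.2068]
 [0.5671 0.1877 0.2055]
 [0.5771 0.1921 0.2005]
 [0.5848 0.1923 0.1981]
 [0.5609 0.1904 0.2024]
 [0.5669 0.1878 0.2018]
 [0.5587 0.1868 0.201 ]]
```

```bash
python3 - <<'E'
import cv2
a=cv2.imread("pics/scene0.png")[130:310,190:430]; cv2.imwrite("pics/sc_crop.png",cv2.resize(a,None,fx=3.3,fy=3.3,interpolation=2))
a=cv2.imread("pics/side0.png")[130:300,260:490]; cv2.imwrite("pics/si_crop.png",cv2.resize(a,None,fx=3.4,fy=3.4,interpolation=2))
E
```

```text
(no output)
```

View pics/sc_crop.png

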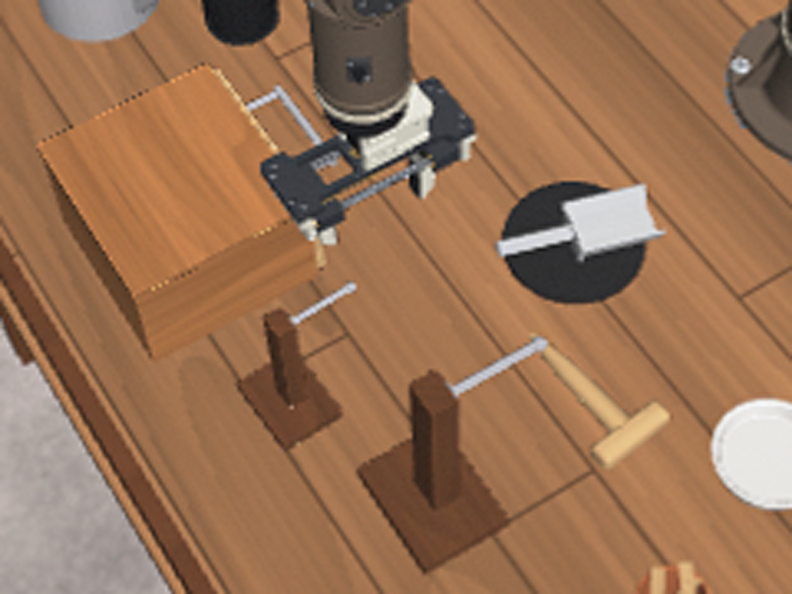

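View pics/si_crop.png

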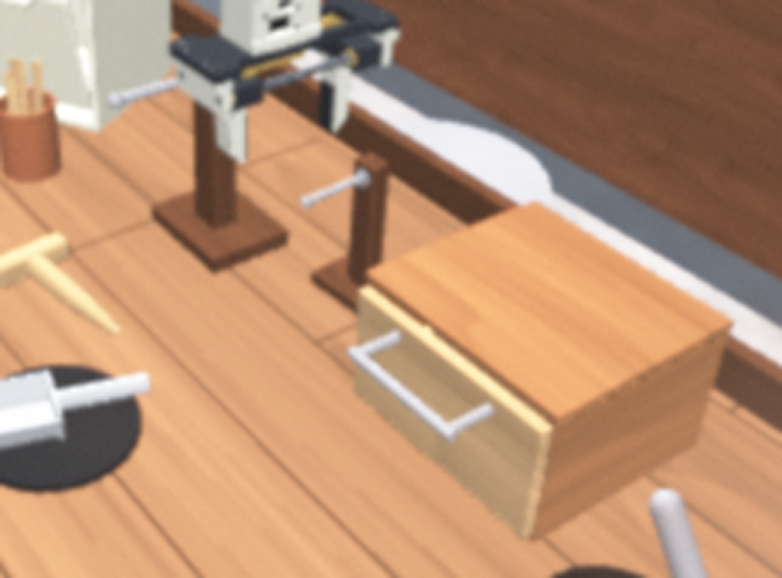

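Both the cabinet and the stand look square to the world:
- Drawer face at x≈0.632, with the handle at about (0.587, -0.2135, 0.11).
- Large peg at y≈0.193, with its tip at x≈0.562.

The tool axes are x = down, y = world y, z = world x. I'll move above the handle first.

Emit:
send_rows --rows '[[[0, -25, -5, 0, 0, 0, 40], [0, -65, -12, 0, 0, 0, 40], [0, -110, -20, 0, 0, 0, 40], [0, -155, -28, 0, 0, 0, 40], [10, -195, -36, 0, 0, 0, 40], [25, -213, -38, 0, 0, 0, 40], [40, -213, -38, 0, 0, 0, 40], [40, -213, -38, 0, 0, 0, 40]]]'

```text
clock: 1.6
position: [0.5855, -0.2134, 0.1848]
ee_rot: [0.002, 1.574, -0.001]
force: [0.1, 0.3, 0.3]
width: 0.407
```

```bash
python3 - <<'E'
from h import *
np.set_printoptions(precision=4,suppress=True)
print(arm.observe()["position"],arm.observe()["ee_rot"],arm.observe()["clock"])
im,d,c,T=shot("wrist"); save("w1",im); P=cloud(d,c,T)
P=P.reshape(-1,3);P=P[~np.isnan(P[:,0])]
h=P[np.all((P>[.56,-.26,.1])&(P<[.615,-.17,.125]),axis=1)]
print(len(h)); 
if len(h): print(np.median(h,0),np.percentile(h,[5,95],axis=0))
E
```

```text
[ 0.5855 -0.2134  0.1848] [ 0.0019  1.5742 -0.0005] 1.6
1814
[ 0.586  -0.2111  0.1138] [[ 0.5813 -0.2546  0.1108]
 [ 0.5902 -0.174   0.1153]]
```

View pics/w1.png

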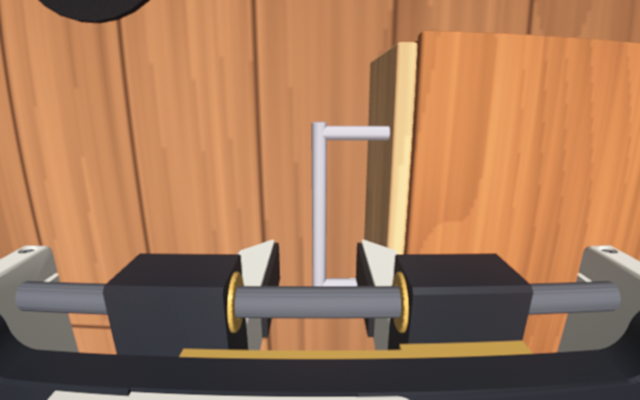

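The wrist view shows the bar centred between the fingers, at column 319 with the fingers at about 270 and 365. Next I descend and pinch it.

Emit:
send_rows --rows '[[[30, 0, 0, 0, 0, 0, 40], [65, 0, 0, 0, 0, 0, 40], [92, 0, 0, 0, 0, 0, 40], [92, 0, 0, 0, 0, 0, 40], [92, 0, 0, 0, 0, 0, 0], [92, 0, 0, 0, 0, 0, 0], [92, 0, 0, 0, 0, 0, 0], [92, 0, 0, 0, 0, 0, 0]]]' --grip_force 20

```text
clock: 2.45
position: [0.5863, -0.2133, 0.096]
ee_rot: [0.0, 1.572, -0.0]
force: [-10.7, 1.2, 10.2]
width: 0.103
```

Emit:
send_rows --rows '[[[0, 0, -10, 0, 0, 0, 0], [0, 0, -30, 0, 0, 0, 0], [0, 0, -55, 0, 0, 0, 0], [0, 0, -82, 0, 0, 0, 0], [0, 0, -110, 0, 0, 0, 0], [0, 0, -135, 0, 0, 0, 0], [0, 0, -155, 0, 0, 0, 0], [0, 0, -165, 0, 0, 0, 0]]]'

```text
clock: 3.25
position: [0.4212, -0.2132, 0.0959]
ee_rot: [0.0, 1.568, -0.001]
force: [2.0, 0.3, 2.6]
width: 0.099
```

Emit:
send_rows --rows '[[[0, 0, -6, 0, 0, 0, 0], [0, 0, -10, 0, 0, 0, 0], [0, 0, -13, 0, 0, 0, 0], [0, 0, -15, 0, 0, 0, 0], [0, 0, -16, 0, 0, 0, 0], [0, 0, -16, 0, 0, 0, 0], [0, 0, -16, 0, 0, 0, 0], [0, 0, -16, 0, 0, 0, 0]]]'

```text
clock: 4.05
position: [0.4071, -0.2133, 0.0959]
ee_rot: [-0.001, 1.568, -0.001]
force: [0.9, 1.1, 9.4]
width: 0.098
```

The drawer has moved about 179 mm. I'll release, rise and look at the boards.

Emit:
send_rows --rows '[[[0, 0, 0, 0, 0, 0, 40], [0, 0, 0, 0, 0, 0, 40], [0, 0, 0, 0, 0, 0, 40], [-35, 0, 0, 0, 0, 0, 40], [-80, 0, 10, 0, 0, 0, 40], [-125, 0, 40, 0, 0, 0, 40], [-155, 0, 80, 0, 0, 0, 40], [-160, 0, 110, 0, 0, 0, 40]]]'

```text
clock: 4.85
position: [0.519, -0.2135, 0.259]
ee_rot: [-0.001, 1.564, -0.002]
force: [1.3, -0.2, 0.3]
width: 0.4
```

```bash
python3 - <<'E'
from h import *
np.set_printoptions(precision=4,suppress=True)
s=arm.observe();print(s["position"],s["clock"])
im,d,c,T=shot("wrist"); save("w2",im); P=cloud(d,c,T); np.savez("w2.npz",P=P,im=im)
im2,d2,c2,T2=shot("side"); save("s2",im2); P2=cloud(d2,c2,T2)
for n,Q,cc,TT in [("wrist",P,c,T),("side",P2,c2,T2)]:
  for t in ["spacing_board","tamping_board"]:
    for r in finder.regions_of(n,t)[:2]:
        q=Q[r["region"]]; q=q[~np.isnan(q[:,0])]; 
        k=q[(q[:,2]>.108)&(q[:,2]<.14)]
        print(n,t,round(r["confidence"],2),r["bbox"],len(k),np.median(k,0) if len(k) else "", np.percentile(k,[3,97],axis=0).tolist() if len(k) else "")
  for r in finder.place_of(n,"eye")[:2]: print(n,"eye",r["confidence"],r["xy"],at_z([r["xy"]],.099,cc,TT))
  P_=Q.reshape(-1,3);P_=P_[~np.isnan(P_[:,0])]
  k=P_[np.all((P_>[.46,-.33,.105])&(P_<[.63,-.1,.13]),axis=1)]
  hist,e=np.histogram(k[:,0],bins=np.arange(.46,.63,.005)); print(dict(zip(np.round(e[:-1],3).tolist(),hist.tolist())))
E
```

```text
[ 0.519  -0.2135  0.259 ] 4.85
wrist spacing_board 0.58 [307.9, 104.5, 12.8, 165.5] 1909 [ 0.5172 -0.21    0.1208] [[0.5123705881709915, -0.2867114338717168, 0.1194418602872445], [0.5216362553272782, -0.14665194108913512, 0.12208064888061257]]
wrist tamping_board 0.67 [364.3, 125.0, 30.6, 118.0] 1236 [ 0.5803 -0.2163  0.1105] [[0.5757882178422946, -0.2679206578944707, 0.10863665257143365], [0.5851102456928242, -0.17113232184401875, 0.11204866448249871]]
wrist eye 0.66 [314.5, 184.7] [[ 0.5169 -0.2153  0.099 ]]
{0.46: 1609, 0.465: 0, 0.47: 0, 0.475: 0, 0.48: 0, 0.485: 0, 0.49: 0, 0.495: 0, 0.5: 0, 0.505: 0, 0.51: 615, 0.515: 1016, 0.52: 334, 0.525: 0, 0.53: 0, 0.535: 0, 0.54: 0, 0.545: 0, 0.55: 0, 0.555: 0, 0.56: 0, 0.565: 0, 0.57: 0, 0.575: 662, 0.58: 602, 0.585: 51, 0.59: 0, 0.595: 0, 0.6: 0, 0.605: 0, 0.61: 0, 0.615: 0, 0.62: 0}
side spacing_board 0.71 [410.5, 295.0, 56.4, 72.3] 2120 [ 0.5264 -0.4813  0.1223] [[0.4785792066029834, -0.5290111660444363, 0.10966548469107042], [0.5776090673647033, -0.43181096365726396, 0.13635348966213617]]
side spacing_board 0.57 [340.3, 240.1, 36.5, 
[... 322 characters left out ...]
7772093415, -0.17235705463101522, 0.11406419553397858]]
side tamping_board 0.58 [340.1, 237.7, 38.2, 55.5] 308 [ 0.5144 -0.2251  0.1208] [[0.5119550197675221, -0.2896580519925369, 0.10941230066396082], [0.5230628779597329, -0.14635599722930231, 0.12397701063692951]]
side eye 0.71 [355.0, 259.9] [[ 0.5096 -0.2149  0.099 ]]
side eye 0.59 [362.4, 270.8] [[ 0.5007 -0.2568  0.099 ]]
{0.46: 94, 0.465: 3, 0.47: 0, 0.475: 0, 0.48: 0, 0.485: 0, 0.49: 0, 0.495: 0, 0.5: 0, 0.505: 0, 0.51: 200, 0.515: 89, 0.52: 56, 0.525: 0, 0.53: 0, 0.535: 0, 0.54: 0, 0.545: 0, 0.55: 0, 0.555: 0, 0.56: 0, 0.565: 0, 0.57: 0, 0.575: 60, 0.58: 58, 0.585: 29, 0.59: 0, 0.595: 0, 0.6: 0, 0.605: 0, 0.61: 0, 0.615: 0, 0.62: 0}
```

View pics/w2.png

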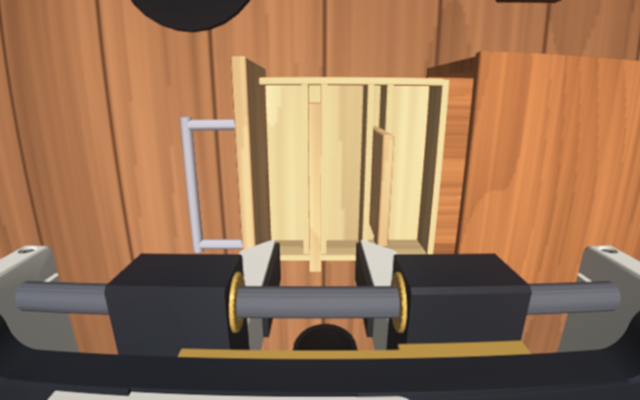

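View pics/s2.png

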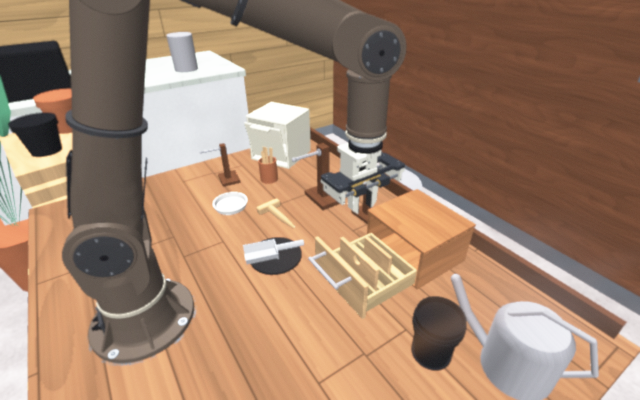

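The spacing board is in the front slot: its top edge runs along wrist column 315, at x≈0.517 and z≈0.121, and it is the wider of the two. The tamping board is at x≈0.580. Next I'll measure the ends of the spacing board.

```bash
python3 - <<'E'
from h import *
np.set_printoptions(precision=4,suppress=True)
P=np.load("w2.npz")["P"].reshape(-1,3);P=P[~np.isnan(P[:,0])]
k=P[np.all((P>[.505,-.33,.115])&(P<[.53,-.1,.127]),axis=1)]
print(np.percentile(k[:,1],[0,.5,99.5,100]),k[:,1].min()/2+k[:,1].max()/2, np.polyfit(k[:,1],k[:,0],1), np.median(k[:,2]))
for t in ["saucer","dibber","scoop","label_jar","pots"]: pass
E
```

```text
[-0.2927 -0.2915 -0.1427 -0.1427] -0.21768169229735918 [-0.0015  0.5167] 0.12079852593924911
```

Emit:
send_rows --rows '[[[10, -20, -2, 0, 0, 0, 40], [40, -34, -3, 0, 0, 0, 40], [80, -34, -3, 0, 0, 0, 40], [115, -34, -3, 0, 0, 0, 40], [145, -34, -3, 0, 0, 0, 40], [161, -34, -3, 0, 0, 0, 40], [168, -34, -3, 0, 0, 0, 40], [168, -34, -3, 0, 0, 0, 40]]]'

```text
clock: 6.05
position: [0.512, -0.247, 0.0861]
ee_rot: [0.001, 1.572, -0.0]
force: [-0.3, -0.2, 0.8]
width: 0.4
```

```bash
python3 - <<'E'
from h import *
s=arm.observe();print(s["position"],s["ee_rot"],s["force"])
im,d,c,T=shot("wrist"); save("w3",im)
E
```

```text
[ 0.51204775 -0.24697714  0.0861466 ] [ 8.21743527e-04  1.57239997e+00 -3.21982365e-05] [-0.28981182 -0.18139575  0.81818542]
```

View pics/w3.png

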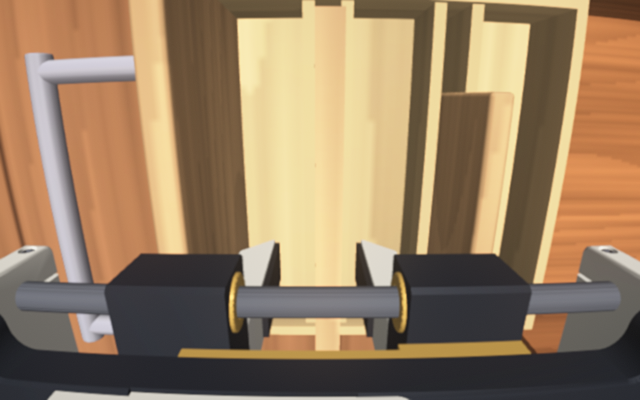

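The board's top edge sits at column 328 and the jaw centre at 317, so I'm about 4–5 mm off. I'll shift and grip.

Emit:
send_rows --rows '[[[-2, 0, 3, 0, 0, 0, 40], [-3, 0, 5, 0, 0, 0, 40], [-3, 0, 5, 0, 0, 0, 40], [-3, 0, 5, 0, 0, 0, 0], [-3, 0, 5, 0, 0, 0, 0], [-3, 0, 5, 0, 0, 0, 0], [-3, 0, 5, 0, 0, 0, 0], [-3, 0, 5, 0, 0, 0, 0]]]' --grip_force 35

```text
clock: 6.9
position: [0.5179, -0.247, 0.0897]
ee_rot: [0.0, 1.571, -0.0]
force: [0.3, -0.2, -0.2]
width: 0.11
```

Emit:
send_rows --rows '[[[-8, 0, 0, 0, 0, 0, 0], [-25, 0, 0, 0, 0, 0, 0], [-48, 0, 0, 0, 0, 0, 0], [-75, 0, 0, 0, 0, 0, 0], [-102, 0, 0, 0, 0, 0, 0], [-130, 0, 0, 0, 0, 0, 0], [-148, 0, 0, 0, 0, 0, 0], [-155, 0, 0, 0, 0, 0, 0]]]'

```text
clock: 7.7
position: [0.5187, -0.2474, 0.2472]
ee_rot: [-0.001, 1.568, -0.001]
force: [0.1, -0.6, -0.5]
width: 0.104
```

```bash
python3 - <<'E'
from h import *
np.set_printoptions(precision=4,suppress=True)
s=arm.observe();print(s["position"],s["ee_rot"],s["force"],s["width"])
for n in ["scene","side","wrist"]:
    im,d,c,T=shot(n); save("l_"+n,im)
    P=cloud(d,c,T).reshape(-1,3); P=P[~np.isnan(P[:,0])]; np.save("P_"+n,P)
    if n!="scene":
        k=P[np.all((P>[.44,-.35,.15])&(P<[.60,-.1,.30]),axis=1)]; print(n,len(k))
    else:
        p=P[np.all((P>[.54,.15,.19])&(P<[.66,.24,.215]),axis=1)]
        print(len(p),np.polyfit(p[:,0],p[:,1],1),np.percentile(p,[0,2,50,98],axis=0))
E
python3 - <<'E'
import cv2
a=cv2.imread("pics/l_side.png")[120:340,240:480]; cv2.imwrite("pics/l_side_c.png",cv2.resize(a,None,fx=3,fy=2.7))
E
```

```text
[ 0.5187 -0.2474  0.2472] [-0.0008  1.5676 -0.001 ] [ 0.0845 -0.5724 -0.5363] 0.10379599628425007
110 [-0.0167  0.2042] [[0.5619 0.1853 0.1917]
 [0.5634 0.1866 0.1964]
 [0.6069 0.1947 0.2036]
 [0.6579 0.1999 0.2121]]
side 1249
wrist 10303
```

View pics/l_side_c.png

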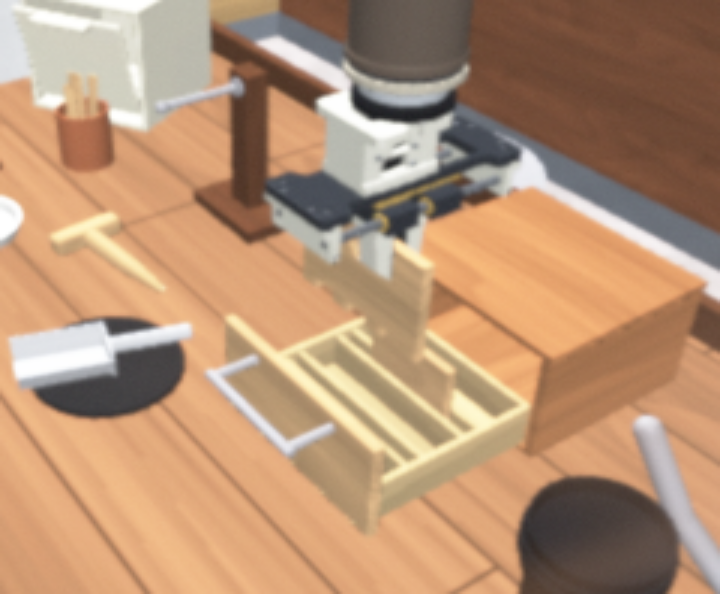

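View pics/l_wrist.png

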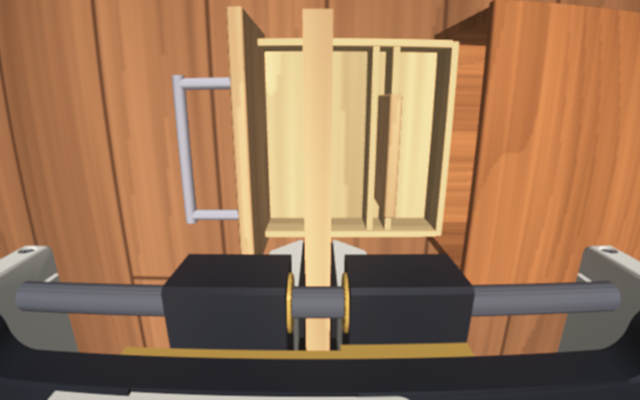

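The board came out cleanly. The tamping board is still in its slot and the drawer is still open. I'll check the board's tilt in the grip before moving across.

```bash
python3 - <<'E'
from h import *
np.set_printoptions(precision=4,suppress=True)
P=np.load("P_wrist.npy")
k=P[np.all((P>[.505,-.225,.265])&(P<[.535,-.1,.295]),axis=1)]
print(len(k),"z(y)",np.polyfit(k[:,1],k[:,2],1),"x(y)",np.polyfit(k[:,1],k[:,0],1),np.percentile(k,[0,50,100],axis=0))
E
```

```text
6632 z(y) [0.0005 0.2768] x(y) [-0.0007  0.5177] [[ 0.5127 -0.225   0.2745]
 [ 0.5177 -0.1788  0.2767]
 [ 0.523  -0.1423  0.2789]]
```

Emit:
send_rows --rows '[[[0, 20, 0, 0, 0, 0, 0], [0, 60, -3, 0, 0, 0, 0], [0, 105, -6, 0, 0, 0, 0], [0, 150, -10, 0, 0, 0, 0], [0, 195, -14, 0, 0, 0, 0], [0, 240, -14, 0, 0, 0, 0], [0, 280, -14, 0, 0, 0, 0], [0, 305, -14, 0, 0, 0, 0]]]'

```text
clock: 8.65
position: [0.5027, 0.0616, 0.2434]
ee_rot: [-0.002, 1.573, 0.003]
force: [0.6, 0.6, -1.6]
width: 0.108
```

Emit:
send_rows --rows '[[[0, 25, 0, 0, 0, 0, 0], [0, 55, 0, 0, 0, 0, 0], [0, 80, 0, 0, 0, 0, 0], [0, 96, 0, 0, 0, 0, 0], [0, 105, 0, 0, 0, 0, 0], [0, 106, 0, 0, 0, 0, 0], [0, 106, 0, 0, 0, 0, 0], [0, 106, 0, 0, 0, 0, 0]]]'

```text
clock: 9.45
position: [0.5041, 0.1626, 0.2445]
ee_rot: [0.001, 1.571, -0.002]
force: [0.3, 0.2, -0.1]
width: 0.103
```

```bash
python3 - <<'E'
from h import *
np.set_printoptions(precision=4,suppress=True)
s=arm.observe();print(s["position"],s["ee_rot"],s["force"],s["width"],s["clock"])
tx=s["position"]
im,d,c,T=shot("wrist"); save("w4",im)
P=cloud(d,c,T).reshape(-1,3); P=P[~np.isnan(P[:,0])]; np.save("P_w4",P)
b=P[np.all((P>tx+[-.02,.02,.02])&(P<tx+[.02,.2,.05]),axis=1)]
print("board top",len(b),"z(y)",np.polyfit(b[:,1],b[:,2],1),"x(y)",np.polyfit(b[:,1],b[:,0],1),np.percentile(b,[0,50,100],axis=0))
p=P[np.all((P>[.54,.14,.18])&(P<[.66,.26,.22]),axis=1)]
print("peg",len(p)); 
if len(p)>10:
    print(np.polyfit(p[:,0],p[:,1],1),np.percentile(p,[0,2,50,98,100],axis=0))
print([ (r["confidence"],r["xy"],at_z([r["xy"]],.2,c,T)) for r in finder.place_of("wrist","peg_tip")[:3]])
E
```

```text
[0.5041 0.1626 0.2445] [ 0.0007  1.5712 -0.0019] [ 0.2802  0.1506 -0.0671] 0.10304660978259302 9.45
board top 6778 z(y) [-0.0001  0.2756] x(y) [0.0005 0.5037] [[0.4987 0.1826 0.2735]
 [0.5037 0.2303 0.2756]
 [0.5091 0.2674 0.2779]]
peg 3169
[-0.0126  0.2015] [[0.5563 0.1809 0.1896]
 [0.5581 0.1866 0.198 ]
 [0.6081 0.1941 0.2041]
 [0.6598 0.2    0.2078]
 [0.66   0.2049 0.2133]]
[(0.82, [422.7, 178.6], array([[0.5656, 0.1929, 0.2   ]]))]
```

View pics/w4.png

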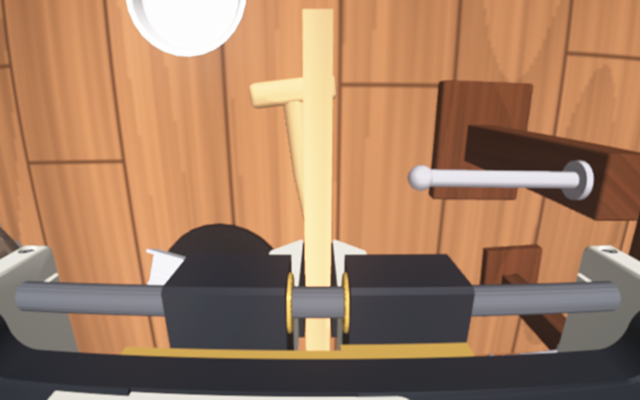

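The board is level and square. The eye is at y≈0.192 and z≈0.2535, and the peg at y≈0.1935 and z≈0.200, with its tip at x≈0.565. I'll go down 53 mm and shift 1.5 mm in y.

Emit:
send_rows --rows '[[[10, 1, 0, 0, 0, 0, 0], [25, 1.5, 0, 0, 0, 0, 0], [40, 1.5, 0, 0, 0, 0, 0], [50, 1.5, 0, 0, 0, 0, 0], [53, 1.5, 0, 0, 0, 0, 0], [53, 1.5, 0, 0, 0, 0, 0], [53, 1.5, 0, 0, 0, 0, 0], [53, 1.5, 0, 0, 0, 0, 0]]]'

```text
clock: 10.35
position: [0.5044, 0.1657, 0.1924]
ee_rot: [0.0, 1.57, 0.0]
force: [-0.6, -0.4, -1.6]
width: 0.105
```

```bash
python3 - <<'E'
from h import *
np.set_printoptions(precision=4,suppress=True)
s=arm.observe();print(s["position"],s["ee_rot"],s["force"],s["width"],s["clock"])
tx=s["position"]
im,d,c,T=shot("wrist"); save("w5",im)
P=cloud(d,c,T).reshape(-1,3); P=P[~np.isnan(P[:,0])]
b=P[np.all((P>tx+[-.02,.02,.02])&(P<tx+[.02,.2,.05]),axis=1)]
print("board top",len(b),"z(y)",np.polyfit(b[:,1],b[:,2],1),"x(y)",np.polyfit(b[:,1],b[:,0],1),np.percentile(b,[0,50,100],axis=0))
p=P[np.all((P>[.575,.14,.18])&(P<[.65,.26,.22]),axis=1)]
print("peg",len(p),np.polyfit(p[:,0],p[:,1],1),np.percentile(p,[0,2,50,90,98,100],axis=0))
q=P[np.all((P>[.55,.14,.18])&(P<[.575,.26,.22]),axis=1)];print(np.percentile(q,[0,2,50,98,100],axis=0))
for n in ["side"]:
    im,d,c,T=shot(n)
    im=im.copy()
    eye=tx+[-.0005,.0295,.0093]
    for p_ in [eye,[.564,.1935,.2]]:
        u=proj(p_,c,T)[0]; print(u); cv2.circle(im,(int(u[0]),int(u[1])),1,(255,0,0),-1)
    cv2.imwrite("pics/s5.png",cv2.resize(im[90:240,220:440,::-1],None,fx=3.6,fy=3.6,interpolation=2))
E
```

```text
[0.5044 0.1657 0.1924] [0.0004 1.5697 0.0003] [-0.5775 -0.3732 -1.6421] 0.10503164395562162 10.35
board top 6780 z(y) [0.0017 0.2232] x(y) [-0.0013  0.5043] [[0.4989 0.1857 0.2211]
 [0.5039 0.2332 0.2236]
 [0.5091 0.2703 0.2259]]
peg 3315 [-0.0085  0.1994] [[0.575  0.1878 0.1974]
 [0.5763 0.1888 0.1996]
 [0.6098 0.1946 0.2039]
 [0.6417 0.1978 0.2051]
 [0.6482 0.1983 0.2056]
 [0.65   0.1989 0.2065]]
[[0.5563 0.1864 0.1966]
 [0.5571 0.188  0.1987]
 [0.5635 0.1952 0.2044]
 [0.5743 0.2008 0.2077]
 [0.575  0.2013 0.2087]]
[277.073  164.3516]
[293.3994 160.0336]
```

View pics/s5.png

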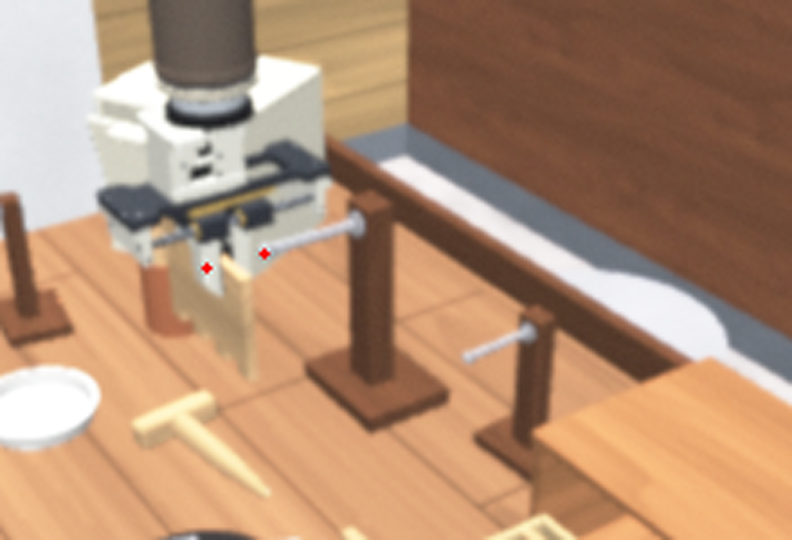

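View pics/w5.png

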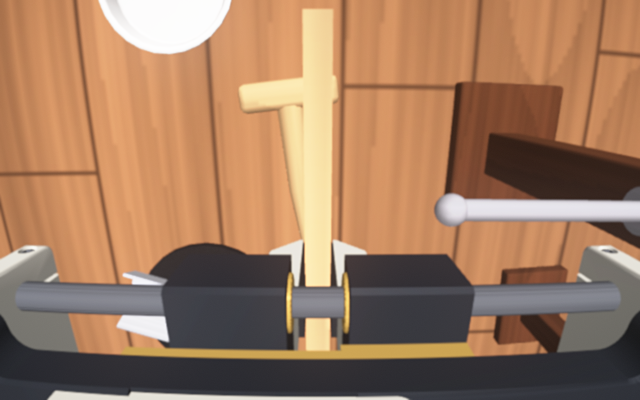

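The eye is at (0.504, 0.195, 0.2016) and the peg axis at y≈0.1935 and z≈0.2003. That is well inside the ±6.5 mm margin around the ball. Now I insert with a 1.5 mm y correction.

Emit:
send_rows --rows '[[[0.5, -1, 8, 0, 0, 0, 0], [1, -1.5, 22, 0, 0, 0, 0], [1, -1.5, 38, 0, 0, 0, 0], [1, -1.5, 54, 0, 0, 0, 0], [1, -1.5, 70, 0, 0, 0, 0], [1, -1.5, 78, 0, 0, 0, 0], [1, -1.5, 80, 0, 0, 0, 0], [1, -1.5, 80, 0, 0, 0, 0]]]'

```text
clock: 11.25
position: [0.5839, 0.1639, 0.1905]
ee_rot: [0.0, 1.571, -0.0]
force: [-0.4, 0.1, -0.9]
width: 0.109
```

```bash
python3 - <<'E'
from h import *
np.set_printoptions(precision=4,suppress=True)
s=arm.observe();print(s["position"],s["ee_rot"],s["force"],s["width"],s["clock"])
im,d,c,T=shot("wrist"); save("w6",im)
for n in ["side","scene"]:
    im,d,c,T=shot(n)
    y0,x0=(90,220) if n=="side" else (180,230)
    cv2.imwrite(f"pics/{n}6.png",cv2.resize(im[y0:y0+150,x0:x0+220,::-1],None,fx=3.6,fy=3.6,interpolation=2))
E
```

```text
[0.5839 0.1639 0.1905] [ 0.0001  1.5713 -0.0002] [-0.3915  0.1297 -0.8543] 0.10859049957339134 11.25
```

View pics/side6.png

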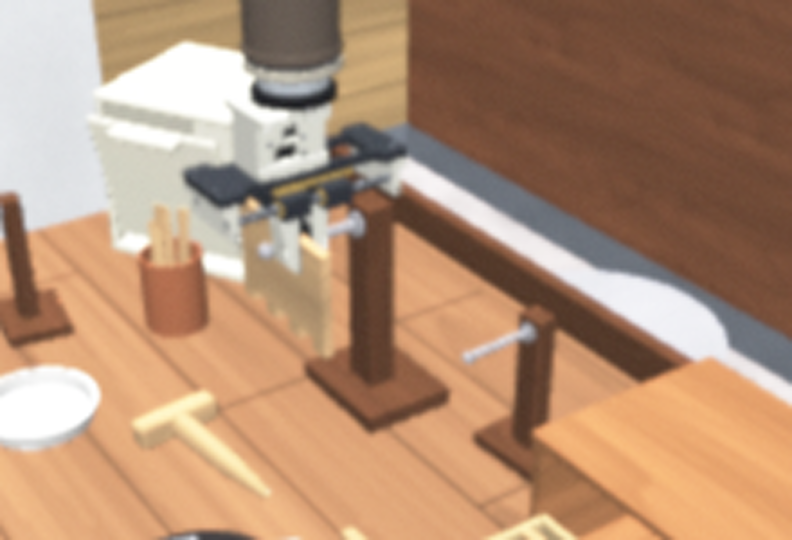

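View pics/w6.png

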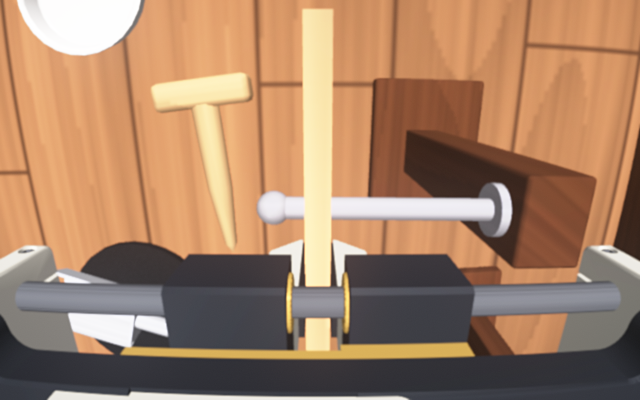

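The ball at (273,208) is now in front of the board and the peg runs through the hole, with no contact force. I'll move 24 mm deeper and then lower about 8 mm so the hole rests on the peg.

Emit:
send_rows --rows '[[[0, 0, 10, 0, 0, 0, 0], [0, 0, 20, 0, 0, 0, 0], [0, 0, 24, 0, 0, 0, 0], [3, 0, 24, 0, 0, 0, 0], [5, 0, 24, 0, 0, 0, 0], [7, 0, 24, 0, 0, 0, 0], [8, 0, 24, 0, 0, 0, 0], [8, 0, 24, 0, 0, 0, 0]]]'

```text
clock: 12.2
position: [0.6077, 0.1639, 0.1826]
ee_rot: [-0.0, 1.571, -0.0]
force: [0.5, -0.1, -1.4]
width: 0.11
```

```bash
python3 - <<'E'
from h import *
s=arm.observe();print(s["position"],s["ee_rot"],s["force"],s["ft_torque"])
E
```

```text
[0.60774987 0.16389498 0.18256087] [-1.09485684e-04  1.57114712e+00 -1.59165113e-04] [ 0.52200155 -0.14068014 -1.41896732] [-0.03851375 -0.0097576  -0.01522821]
```

Emit:
send_rows --rows '[[[0.5, 0, 0, 0, 0, 0, 0], [1, 0, 0, 0, 0, 0, 0], [1.5, 0, 0, 0, 0, 0, 0], [1.5, 0, 0, 0, 0, 0, 0], [1.5, 0, 0, 0, 0, 0, 0], [1.5, 0, 0, 0, 0, 0, 0], [1.5, 0, 0, 0, 0, 0, 0], [1.5, 0, 0, 0, 0, 0, 0]]]'

```text
clock: 13.0
position: [0.6081, 0.164, 0.1815]
ee_rot: [0.0, 1.57, 0.0]
force: [-0.8, -0.6, 4.0]
width: 0.109
```

The contact force has gone up by about 5 N, so the board is resting on the peg. I'll open gently.

Emit:
send_rows --rows '[[[1.5, 0, 0, 0, 0, 0, 12], [1.5, 0, 0, 0, 0, 0, 14], [1.5, 0, 0, 0, 0, 0, 16], [1.5, 0, 0, 0, 0, 0, 20], [1.5, 0, 0, 0, 0, 0, 24], [1.5, 0, 0, 0, 0, 0, 28], [1.5, 0, 0, 0, 0, 0, 32], [1.5, 0, 0, 0, 0, 0, 32]]]'

```text
clock: 13.8
position: [0.6081, 0.164, 0.1798]
ee_rot: [0.0, 1.571, -0.0]
force: [0.2, -0.5, 0.9]
width: 0.318
```

```bash
python3 - <<'E'
from h import *
np.set_printoptions(precision=4,suppress=True)
s=arm.observe();print(s["position"],s["force"],s["width"],s["clock"]); tx=s["position"]
im,d,c,T=shot("wrist"); save("w7",im)
P=cloud(d,c,T).reshape(-1,3); P=P[~np.isnan(P[:,0])]
b=P[np.all((P>tx+[-.03,.02,.02])&(P<tx+[.03,.2,.05]),axis=1)]
print("board top",len(b),"z(y)",np.polyfit(b[:,1],b[:,2],1),"x(y)",np.polyfit(b[:,1],b[:,0],1),np.percentile(b,[0,50,100],axis=0))
im,d,c,T=shot("side"); cv2.imwrite(f"pics/side7.png",cv2.resize(im[90:240,220:440,::-1],None,fx=3.6,fy=3.6,interpolation=2))
E
```

```text
[0.6081 0.164  0.1798] [ 0.1709 -0.549   0.9164] 0.3182432781582112 13.8
board top 9851 z(y) [0.0787 0.1923] x(y) [-0.0083  0.6096] [[0.5781 0.184  0.1998]
 [0.6075 0.213  0.2116]
 [0.638  0.2689 0.215 ]]
```

View pics/side7.png

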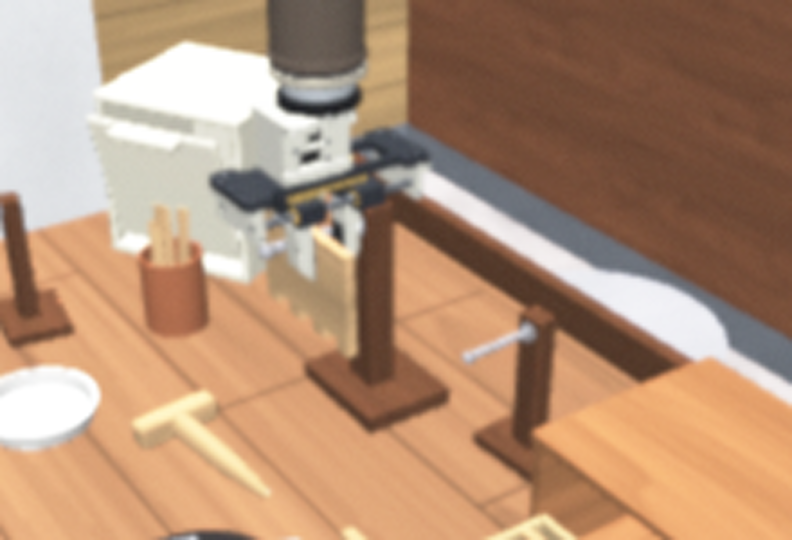

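View pics/w7.png

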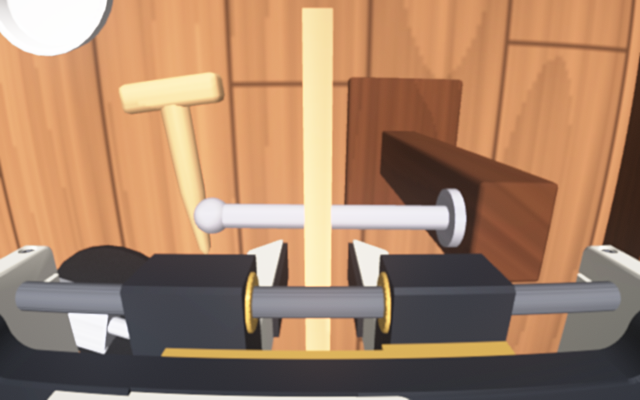

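The board hangs free between the open fingers. I'll retreat straight up and check it.

Emit:
send_rows --rows '[[[-8, 0, 0, 0, 0, 0, 32], [-25, 0, 0, 0, 0, 0, 32], [-45, 0, 0, 0, 0, 0, 32], [-70, 0, 0, 0, 0, 0, 32], [-95, 0, 0, 0, 0, 0, 32], [-110, 0, 0, 0, 0, 0, 32], [-115, 0, 0, 0, 0, 0, 32], [-115, 0, 0, 0, 0, 0, 32]]]'

```text
clock: 14.7
position: [0.6083, 0.1641, 0.2955]
ee_rot: [0.0, 1.569, 0.0]
force: [-0.9, -0.1, -0.8]
width: 0.324
```

```bash
python3 - <<'E'
from h import *
np.set_printoptions(precision=4,suppress=True)
s=arm.observe();print(s["position"],s["force"],s["width"],s["clock"]); tx=s["position"]
im,d,c,T=shot("wrist"); save("w8",im)
P=cloud(d,c,T).reshape(-1,3); P=P[~np.isnan(P[:,0])]
b=P[np.all((P>[.595,.08,.205])&(P<[.622,.3,.225]),axis=1)]
print("board top",len(b),"z(y)",np.polyfit(b[:,1],b[:,2],1),"x(y)",np.polyfit(b[:,1],b[:,0],1),np.percentile(b,[0,50,100],axis=0))
im,d,c,T=shot("side"); cv2.imwrite(f"pics/side8.png",cv2.resize(im[90:240,220:440,::-1],None,fx=3.6,fy=3.6,interpolation=2))
im,d,c,T=shot("scene"); save("scene8",im)
E
```

```text
[0.6083 0.1641 0.2955] [-0.8987 -0.1352 -0.8354] 0.3244575513661668 14.7
board top 3152 z(y) [-0.0191  0.2163] x(y) [0.     0.6077] [[0.5956 0.119  0.205 ]
 [0.6077 0.2007 0.2126]
 [0.6218 0.2682 0.216 ]]
```

View pics/side8.png

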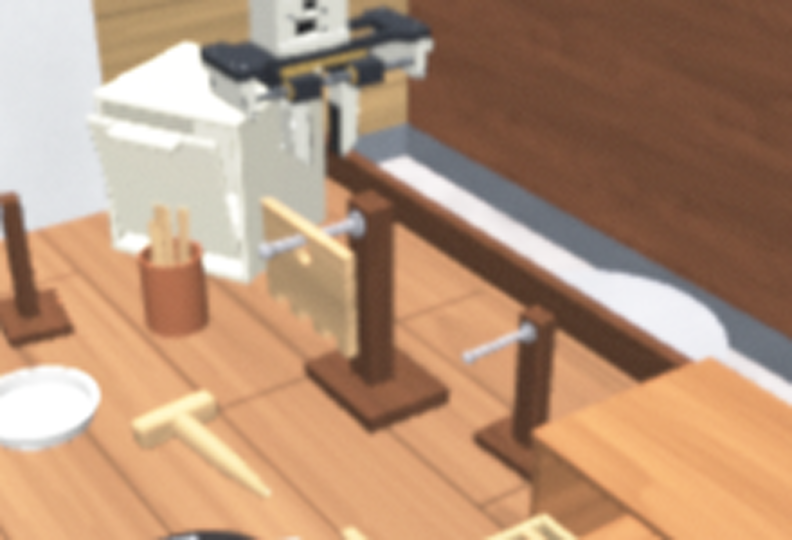

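View pics/scene8.png

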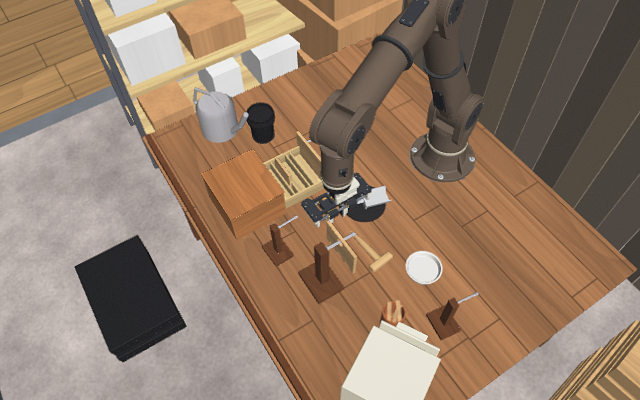

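The board hangs on the large peg, level and square. Now I return to the drawer handle at about (0.407, -0.2135).

Emit:
send_rows --rows '[[[0, -20, -10, 0, 0, 0, 40], [0, -60, -30, 0, 0, 0, 40], [0, -105, -55, 0, 0, 0, 40], [0, -148, -80, 0, 0, 0, 40], [0, -190, -105, 0, 0, 0, 40], [0, -232, -130, 0, 0, 0, 40], [0, -272, -153, 0, 0, 0, 40], [0, -310, -172, 0, 0, 0, 40]]]'

```text
clock: 15.65
position: [0.4339, -0.1477, 0.2941]
ee_rot: [0.001, 1.572, -0.0]
force: [1.2, -0.2, 0.1]
width: 0.397
```

Emit:
send_rows --rows '[[[0, -30, -15, 0, 0, 0, 40], [0, -55, -25, 0, 0, 0, 40], [20, -66, -28, 0, 0, 0, 40], [50, -67, -29, 0, 0, 0, 40], [80, -67, -29, 0, 0, 0, 40], [100, -67, -29, 0, 0, 0, 40], [110, -67, -29, 0, 0, 0, 40], [110, -67, -29, 0, 0, 0, 40]]]'

```text
clock: 16.45
position: [0.406, -0.2126, 0.1834]
ee_rot: [0.001, 1.574, 0.001]
force: [0.5, -1.0, 0.3]
width: 0.4
```

```bash
python3 - <<'E'
from h import *
np.set_printoptions(precision=4,suppress=True)
s=arm.observe();print(s["position"],s["ee_rot"],s["force"],s["width"],s["clock"]); tx=s["position"]
im,d,c,T=shot("wrist"); save("w9",im)
P=cloud(d,c,T).reshape(-1,3); P=P[~np.isnan(P[:,0])]
h=P[np.all((P>[.38,-.26,.1])&(P<[.43,-.17,.125]),axis=1)]; print(len(h),np.median(h,0))
E
```

```text
[ 0.406  -0.2126  0.1834] [0.0008 1.5737 0.0008] [ 0.5273 -1.0005  0.2795] 0.40003899053941433 16.45
1826 [ 0.4065 -0.2113  0.1138]
```

View pics/w9.png

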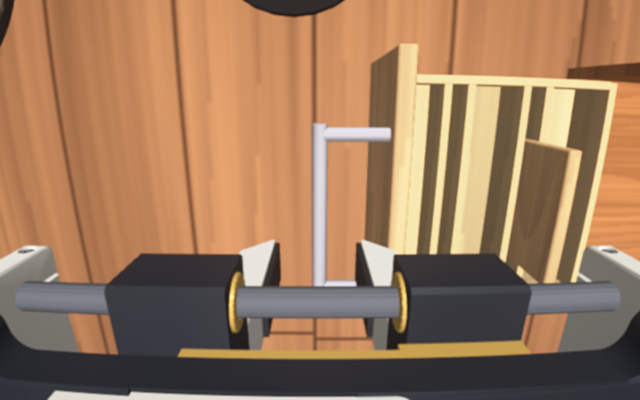

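The bar is centred at column 319 and the tamping board is upright in the rear slot. I'll descend and pinch again.

Emit:
send_rows --rows '[[[30, 0, 0, 0, 0, 0, 40], [65, 0, 0, 0, 0, 0, 40], [89, 0, 0, 0, 0, 0, 40], [89, 0, 0, 0, 0, 0, 40], [89, 0, 0, 0, 0, 0, 0], [89, 0, 0, 0, 0, 0, 0], [89, 0, 0, 0, 0, 0, 0], [89, 0, 0, 0, 0, 0, 0]]]' --grip_force 20

```text
clock: 17.3
position: [0.4076, -0.2133, 0.0967]
ee_rot: [-0.0, 1.569, -0.001]
force: [5.1, -0.2, 2.4]
width: 0.103
```

Emit:
send_rows --rows '[[[0, 0, 8, 0, 0, 0, 0], [0, 0, 25, 0, 0, 0, 0], [0, 0, 48, 0, 0, 0, 0], [0, 0, 72, 0, 0, 0, 0], [0, 0, 96, 0, 0, 0, 0], [0, 0, 118, 0, 0, 0, 0], [0, 0, 136, 0, 0, 0, 0], [0, 0, 148, 0, 0, 0, 0]]]'

```text
clock: 18.1
position: [0.5567, -0.2133, 0.0968]
ee_rot: [-0.001, 1.569, -0.0]
force: [-2.5, 0.6, 7.8]
width: 0.099
```

Emit:
send_rows --rows '[[[0, 0, 8, 0, 0, 0, 0], [0, 0, 15, 0, 0, 0, 0], [0, 0, 21, 0, 0, 0, 0], [0, 0, 25, 0, 0, 0, 0], [0, 0, 28, 0, 0, 0, 0], [0, 0, 29, 0, 0, 0, 0], [0, 0, 30, 0, 0, 0, 0], [0, 0, 30, 0, 0, 0, 0]]]'

```text
clock: 18.9
position: [0.5856, -0.2133, 0.0968]
ee_rot: [-0.0, 1.569, -0.001]
force: [-1.7, -0.0, 5.3]
width: 0.099
```

Still low force, so it isn't at the stop yet. I'll push on in small steps until the force rises.

Emit:
send_rows --rows '[[[0, 0, 0.5, 0, 0, 0, 0], [0, 0, 1, 0, 0, 0, 0], [0, 0, 1.5, 0, 0, 0, 0], [0, 0, 2, 0, 0, 0, 0], [0, 0, 2, 0, 0, 0, 0], [0, 0, 2, 0, 0, 0, 0], [0, 0, 2, 0, 0, 0, 0], [0, 0, 2, 0, 0, 0, 0]]]'

```text
clock: 19.7
position: [0.5863, -0.2134, 0.0968]
ee_rot: [0.0, 1.572, -0.001]
force: [-5.2, 0.7, 9.2]
width: 0.102
```

Emit:
send_rows --rows '[[[0, 0, 0.5, 0, 0, 0, 0], [0, 0, 1, 0, 0, 0, 0], [0, 0, 1.5, 0, 0, 0, 0], [0, 0, 2, 0, 0, 0, 0], [0, 0, 2, 0, 0, 0, 0], [0, 0, 2, 0, 0, 0, 0], [0, 0, 2, 0, 0, 0, 0], [0, 0, 2, 0, 0, 0, 0]]]'

```text
clock: 20.5
position: [0.5863, -0.2133, 0.0967]
ee_rot: [0.001, 1.575, -0.0]
force: [-13.6, 1.8, 15.2]
width: 0.1
```

The position stays fixed at 0.5863 while the force rises to 14 N, and that is the handle's original shut position. The drawer is fully shut. Release and rise.

Emit:
send_rows --rows '[[[0, 0, 0, 0, 0, 0, 30], [0, 0, 0, 0, 0, 0, 30], [0, 0, -1, 0, 0, 0, 30], [0, 0, -1, 0, 0, 0, 30], [-25, 0, -1, 0, 0, 0, 30], [-60, 0, -1, 0, 0, 0, 30], [-100, 0, -1, 0, 0, 0, 30], [-130, 0, -1, 0, 0, 0, 30]]]'

```text
clock: 21.3
position: [0.5885, -0.2132, 0.2281]
ee_rot: [-0.0, 1.569, -0.0]
force: [0.5, 0.3, 0.1]
width: 0.3
```

Emit:
send_rows --rows '[[[-10, 10, -20, 0, 0, 0, 30], [-20, 20, -50, 0, 0, 0, 30], [-30, 30, -85, 0, 0, 0, 30], [-40, 40, -115, 0, 0, 0, 30], [-45, 45, -130, 0, 0, 0, 30], [-45, 45, -130, 0, 0, 0, 30], [-45, 45, -130, 0, 0, 0, 30], [-45, 45, -130, 0, 0, 0, 30]]]'

```text
clock: 22.1
position: [0.4588, -0.1682, 0.2704]
ee_rot: [-0.0, 1.571, -0.0]
force: [-0.1, -0.4, -0.8]
width: 0.3
```

```bash
python3 - <<'E'
from h import *
np.set_printoptions(precision=4,suppress=True)
s=arm.observe();print(s["position"],s["force"],s["clock"])
for n in ["side","scene","wrist"]:
    im,d,c,T=shot(n); save(n+"10",im)
    P=cloud(d,c,T).reshape(-1,3); P=P[~np.isnan(P[:,0])]
    h=P[np.all((P>[.56,-.26,.1])&(P<[.605,-.17,.125]),axis=1)]; print(n,"handle",len(h),np.median(h,0) if len(h) else "")
    b=P[np.all((P>[.597,.08,.209])&(P<[.62,.3,.22]),axis=1)]
    if len(b)>20: print("board top",len(b),np.polyfit(b[:,1],b[:,2],1),np.polyfit(b[:,1],b[:,0],1),np.percentile(b,[1,50,99],axis=0))
    if n=="side":
        f=P[np.all((P>[.58,.1,.115])&(P<[.63,.3,.21]),axis=1)]
        if len(f)>50: k=np.linalg.svd(f-f.mean(0),full_matrices=False); print("board face normal",k[2][2],k[1]/len(f)**.5, f.mean(0))
E
```

```text
[ 0.4588 -0.1682  0.2704] [-0.1244 -0.4192 -0.7773] 22.1
side handle 103 [ 0.584  -0.2158  0.1146]
board top 44 [-0.0146  0.2166] [0.04   0.5979] [[0.6025 0.1912 0.2092]
 [0.6061 0.2272 0.2137]
 [0.6143 0.268  0.216 ]]
board face normal [-0.9969  0.0614 -0.0485] [0.0266 0.019  0.0043] [0.603  0.2289 0.1797]
scene handle 57 [ 0.5897 -0.2104  0.1134]
board top 153 [-0.0107  0.2155] [0.0011 0.6104] [[0.6037 0.1221 0.2093]
 [0.6107 0.1963 0.2133]
 [0.617  0.2668 0.2193]]
wrist handle 699 [ 0.584  -0.2023  0.1138]
```

View pics/side10.png

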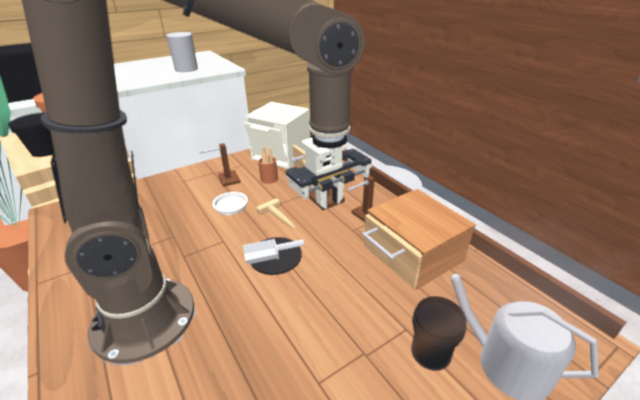

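View pics/scene10.png

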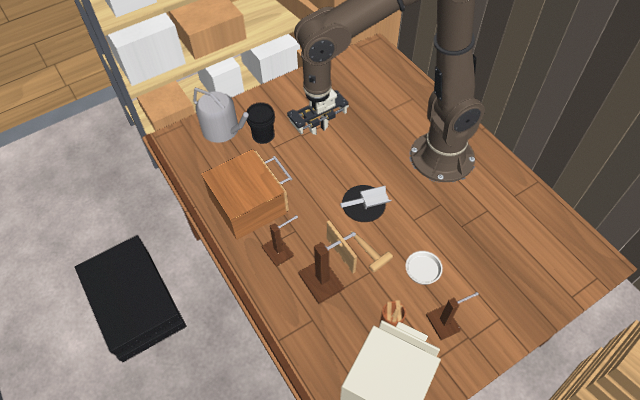

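```bash
python3 - <<'E'
import cv2,numpy as np
for n,(y0,x0,y1,x1) in {"side":(190,355,295,480),"scene":(145,195,240,270)}.items():
    a=cv2.imread(f"pics/{n}0.png")[y0:y1,x0:x1].astype(float);b=cv2.imread(f"pics/{n}10.png")[y0:y1,x0:x1].astype(float)
    D=np.abs(a-b).max(2); print(n,(D>40).sum(),D.mean(), cv2.phaseCorrelate(a.mean(2),b.mean(2)))
im=cv2.imread("pics/scene10.png")[200:310,270:410]; cv2.imwrite("pics/fin.png",cv2.resize(im,None,fx=5,fy=5,interpolation=2))
E
```

```text
side 35 6.6460952380952385 ((0.5439351101223622, -0.04548611413740389), 0.9904437151091016)
scene 5 2.8022456140350878 ((0.5015913659393902, 0.01433628069253956), 0.9611432455758255)
```

View pics/fin.png

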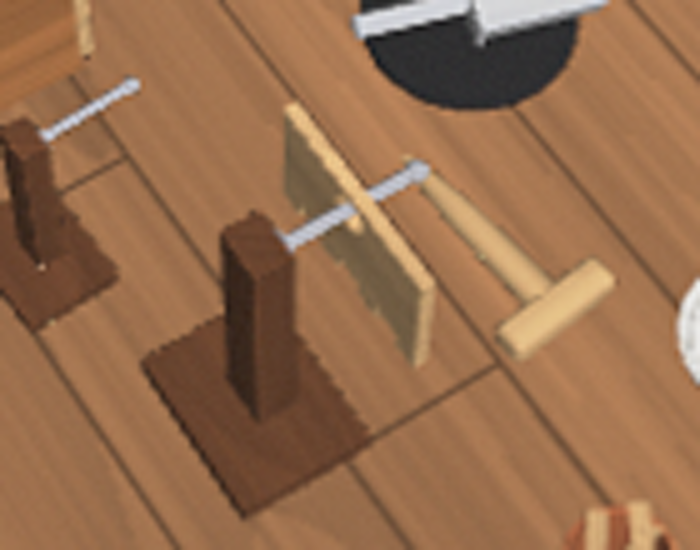

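The board hangs on the large peg, and the cabinet area of the pictures matches the start. Handing in.

```bash
python3 -c "
from cell import arm
print(arm.sign_off())"
```

```text
the job is handed in; nothing more can be done
None
```

The seed-spacing board now hangs by its hole on the peg of the largest stand, and the drawer is shut again with the plain board in it. I handed the job in at about 22 s of the 72 s allowed. I pulled the drawer open by its handle, about 179 mm, before lifting the board out.

What the last checks showed:
- **Hanging board:** it sits about 45 mm in from the peg tip. Its top edge is level to within about 1° and its yaw square to about 0.1° in the wrist and scene views. The side view gave a rougher plane fit, about 3–4° off, from few and noisy points, so I didn't rely on it.
- **Drawer:** the handle stopped at its original shut position (tool at x = 0.5863). It did not move further as the push rose to about 14 N. Pictures of the cabinet before and after agree to about half a pixel.
- **Plain board:** it stood upright in the rear slot just before I shut the drawer. I could not see it after that.
- **Other items:** everything else looked unmoved, by eye only, and the arm was clear of everything at hand-in.

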